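# Set the push-push lamp switches during a power cut

### The arm

A 6-joint arm with a two-finger parallel gripper is mounted at the origin on the work surface. World frame = base frame: x ahead of the robot, y to its left, z up, the work surface at z = 0. Lengths are in m, angles in rad, forces in N, time in s.
With the tool pointing down it reaches from about 0.275 to 0.875 m from the base axis. Payload 12.5 kg.
Tool frame: the origin (TCP) lies at the very end of the fingers, on their centre line; the grasp point (between the pads) lies 19 mm behind it; z points along the fingers, y is the line along which they close (so a half turn about z gives the same grasp; the last joint's range is limited). The gripper opens to 85 mm and grips with 20 to 120 N. Pads are 22 mm wide; open, the fingers measure 114 mm over their backs; the gripper's body (76 mm by 85 mm) begins 54 mm behind the grasp point. The pads swing forward as they close: fully open they stand 13 mm farther back than shut.
Start: joints at [1.137, 0.351, 1.652, -0, 1.139, -0.085], TCP at [0.188, 0.517, 0.231] pointing down, gripper open.
Joint ranges: [-2.75, 2.75], [-0.79, 2.1], [0.01, 2.65], [-1.57, 4.71], [0.07, 3.14], [-2.87, 2.87]. Speed limits (rad/s): [2.22, 2.22, 2.79, 3.14, 3.14, 3.14].

### API

Orientations are given as a 3x3 rotation matrix whose columns are the frame's x, y, z axes.
In Python, from bench import manip gives the robot as it stands. Calls block until the motion is done:
- manip.move_ptp(position, orientation): joint-space move of the TCP to a pose.
- manip.move_l(position, attitude=None, max_speed=0.15): straight line of the TCP; attitude=None keeps the orientation; max_speed is the mean speed in m/s.
- manip.move_j(angles): joint-space move.
- manip.set_gripper(opening, effort=None): opening from 0.0 (shut) to 1.0 (fully open); effort is the grip in N (None keeps the last); returns when the fingers have stopped.
- manip.dwell(seconds).
- manip.inverse_kinematics(position, orientation): joint angles nearest the present ones, or None.
- manip.grab_frame(name): name is "scene" or "top" or "wrist"; returns (picture, depth): 384x512x3 uint8, red, green, blue; 384x512 float32, m along the optical axis (not along the pixel's ray), 0 where there is no reading.
- manip.get_calibration(name): a dict with "camera_matrix" (3x3 intrinsics, pixels), "R" (3x3) and "t" (3): a world point X has camera coordinates R X + t. Camera axes: x right, y down, z forward; pixel columns grow to the right and rows downward; lengths in m; the calibration is good to about 2 mm. A picture is of the moment at which its call begins: read the wrist's pose just before it. get_calibration takes no time and is no camera call; for the wrist camera it gives the pose at the moment of the call.
A pose or a line that the arm cannot do raises manip.Unreachable and nothing moves.
- manip.sign_off(): hands the job in; it is judged then, once.
Trained networks look in the newest picture that a camera, given by its name, has taken for a name from the list of things; names that differ only in an ending like _2 or _b are one class to them, and where a whole thing is asked for, a point or a joint stands for the part that bears it (a point fixed in the world has none). Each returns a list of dicts, best first, with "confidence" (0 to 1); they miss things now and then, are a little off and sometimes report something else, mostly with a low value. They report only what shows in the picture. A call takes as long as a camera call.
- manip.look_for(camera, name): "at" ([x, y, z] in m, in world coordinates, good to about 4 mm: the middle of the surface that is visible of it).
Readings, each from a call of its own:
- manip.current_time(): time.
- manip.current_qpos(): joint angles.
- manip.current_joint_vel(): joint speeds.
- manip.current_joint_torque(): joint torques, N m.
- manip.current_ee_pos(): TCP position.
- manip.current_tcp_rot(): TCP orientation.
- manip.current_force(): force on the tool from outside, world axes, zero at the start.
- manip.current_ft_torque(): the same for the moment, N m.
- manip.current_grip_width(): opening from 0.0 (shut) to 1.0 (fully open).
- manip.current_grip_force(): force on a finger pad.
Only numpy, scipy, OpenCV 4.12 (cv2) and the standard library are available. Lean on these libraries where they do the work, as an engineer would, in place of code of your own. Each camera call takes 0.05 s, during which the arm holds its last target. There are 200 camera calls.

### The job

The power is out, so the lamps cannot show which of the three push-push switches on the side table are on: a button locked down is on, a button standing out is off, and each full press changes it over. Click them as needed so that the red one is left locked down (the lamp that will tell us the power is back) and the green and blue ones are left standing out; feel the buttons if you cannot tell by eye. Do not shove or knock over the other things on the table.

Things in the scene. Friction and masses are not known exactly. Their poses are not given: they have to be found in the camera images.
- red_switch: red lamp switch, a round grey housing 82 mm across and 27 mm high, stuck to the table, with a short black cord stub at its rim along its own +x, and a round flat-topped red button 44 mm across in its middle. Origin at the centre of the housing's underside, on the table; z up
- green_switch: green lamp switch, a round grey housing 82 mm across and 27 mm high, stuck to the table, with a short black cord stub at its rim along its own +x, and a round flat-topped green button 44 mm across in its middle. Origin at the centre of the housing's underside, on the table; z up
- blue_switch: blue lamp switch, a round grey housing 82 mm across and 27 mm high, stuck to the table, with a short black cord stub at its rim along its own +x, and a round flat-topped blue button 44 mm across in its middle. Origin at the centre of the housing's underside, on the table; z up
- red_switch_top (a point): centre of the red button's flat top; moves with it. Height above the table: 44 mm standing out (off), about 36.5 mm locked down (on), 29.5 mm pressed to its stop. Clicks over 13 mm below its out height and on release goes to the other state; a shorter or hasty press springs back. Spring 3 N at the out height, 6.5 N at the stop; a touch under 2.5 N does not move it
- green_switch_top (a point): centre of the green button's flat top; moves with it. Height above the table: 44 mm standing out (off), about 36.5 mm locked down (on), 29.5 mm pressed to its stop. Clicks over 13 mm below its out height and on release goes to the other state; a shorter or hasty press springs back. Spring 3 N at the out height, 6.5 N at the stop; a touch under 2.5 N does not move it
- blue_switch_top (a point): centre of the blue button's flat top; moves with it. Height above the table: 44 mm standing out (off), about 36.5 mm locked down (on), 29.5 mm pressed to its stop. Clicks over 13 mm below its out height and on release goes to the other state; a shorter or hasty press springs back. Spring 3 N at the out height, 6.5 N at the stop; a touch under 2.5 N does not move it
- jar: empty glass jar with a steel twist cap, 84 mm across, 130 mm high; a bystander. Origin at the centre of its underside
- bowl: grey-brown stoneware bowl, 140 mm across, 60 mm high; a bystander. Origin at the centre of its underside
- coaster: round stainless steel coaster, 90 mm across, 5 mm thick; a bystander. Origin at the centre of its underside
- toy_car: yellow plastic toy car, 70 x 36 x 37 mm; a bystander. Origin at the centre of its underside
- bookend: L-shaped solid oak bookend, 100 x 90 mm foot, 140 mm high, its upright at its own +x end; a bystander. Origin at the centre of its underside

How it is judged:
By the outcome, as a careful person would: the job done as asked, in the order asked, and still so for the second after the job is handed in, with the robot touching nothing.
It also fails if it takes over 54 s, if anything falls off the work surface, if the arm or the gripper's body presses on something with over 40 N, if the wrist force passes 120 N, or if a joint passes its speed limit or range.

## Working session

There is one attempt and no reset: what is moved stays moved. The work goes in short steps, each a Python script; the robot and the scene stay as the last script left them, time stands still between calls to the robot, and variables do not carry over. Pictures are saved under pics/ and viewed, at most 10 in all, crops included, and the job is handed in when it is done.

```bash
mkdir -p pics; python3 - <<'E'
from bench import manip
import cv2,numpy as np
ims=[]
for c in ("scene","top"):
    p,d=manip.grab_frame(c); np.savez(f"{c}.npz",p=p,d=d); ims.append(p)
    for n in ["red_switch","green_switch","blue_switch","red_switch_top","green_switch_top","blue_switch_top","jar","bowl","coaster","toy_car","bookend"]:
        r=manip.look_for(c,n); print(c,n,[(np.round(q["at"],4).tolist(),round(q["confidence"],2)) for q in r[:2]])
cv2.imwrite("pics/scene.png",cv2.cvtColor(ims[0],cv2.COLOR_RGB2BGR)); cv2.imwrite("pics/top.png",cv2.cvtColor(ims[1],cv2.COLOR_RGB2BGR))
print(manip.current_time(),manip.current_tcp_rot(),manip.current_force())
E
```

```text
scene red_switch [([0.4923, -0.1921, 0.0307], 0.58)]
scene green_switch [([0.543, 0.0473, 0.0263], 0.87)]
scene blue_switch [([0.5567, 0.2099, 0.0255], 0.7)]
scene red_switch_top [([0.4874, -0.2053, 0.0442], 0.45)]
scene green_switch_top [([0.4869, -0.2046, 0.0461], 0.74), ([0.5387, 0.0401, 0.0405], 0.66)]
scene blue_switch_top [([0.5584, 0.2105, 0.0391], 0.57)]
scene jar [([0.7377, -0.0684, 0.104], 0.71)]
scene bowl [([0.7529, 0.1049, 0.0322], 0.9)]
scene coaster [([0.5606, 0.2101, 0.024], 0.7), ([0.6205, 0.422, 0.0055], 0.65)]
scene toy_car [([0.3799, -0.1023, 0.0224], 0.7)]
scene bookend [([0.7835, -0.311, 0.0536], 0.59)]
top red_switch [([0.4804, -0.1961, 0.027], 0.82)]
top green_switch [([0.5297, 0.0346, 0.0269], 0.94)]
top blue_switch [([0.5486, 0.201, 0.0267], 0.66)]
top red_switch_top [([0.4779, -0.2043, 0.0426], 0.51)]
top green_switch_top [([0.5274, 0.0403, 0.0428], 0.73)]
top blue_switch_top [([0.5468, 0.205, 0.0389], 0.68)]
top jar [([0.7123, -0.0814, 0.1326], 0.7)]
top bowl [([0.773, 0.1224, 0.0254], 0.85)]
top coaster [([0.6131, 0.4203, 0.0017], 0.96)]
top toy_car [([0.3782, -0.1062, 0.0238], 0.75)]
top bookend [([0.7631, -0.3223, 0.0147], 0.62)]
1.2 [[-9.39793768e-01  3.41742116e-01  2.42093637e-05]
 [ 3.41742117e-01  9.39793768e-01  1.40134752e-05]
 [-1.79628144e-05  2.14431358e-05 -1.00000000e+00]] [ 0.62661259 -0.02460618 -0.29989479]
```

View pics/scene.png

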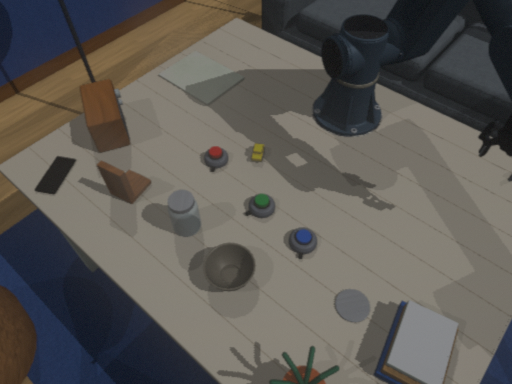

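View pics/top.png

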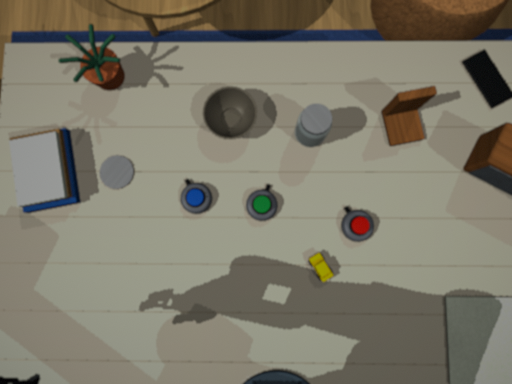

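The scene view and the top view agree. In the top view the buttons are at about red (360,225), green (262,204) and blue (196,197). The jar is at (314,123), the bowl at (229,112) and the car at (321,267), all clear of the buttons. Next I measure the button centres and heights from depth.

```bash
cat > h.py <<'E'
import numpy as np,cv2
from bench import manip
def world(c,d,m):
    k=manip.get_calibration(c); K,R,t=[np.array(k[a]) for a in("camera_matrix","R","t")]
    v,u=np.nonzero(m&(d>0)); z=d[v,u]
    X=np.linalg.inv(K)@np.vstack([u*z,v*z,z])
    return (R.T@(X-t.reshape(3,1))).T
def buttons(c,p,d):
    hsv=cv2.cvtColor(p,cv2.COLOR_RGB2HSV); out={}
    near={"red":(.48,-.2),"green":(.53,.037),"blue":(.548,.203)}
    full=world(c,d,d>-1)
    for n,h in(("red",0),("green",60),("blue",115)):
        H=hsv[...,0].astype(int); dh=np.minimum(abs(H-h),180-abs(H-h))
        W=world(c,d,(dh<12)&(hsv[...,1]>150)&(hsv[...,2]>60))
        W=W[np.hypot(*(W[:,:2]-near[n]).T)<.05]
        top=W[W[:,2]>np.percentile(W[:,2],50)-.003]
        ctr=(top[:,:2].min(0)+top[:,:2].max(0))/2
        r=np.hypot(*(full[:,:2]-ctr).T)
        tab=np.median(full[(r>.055)&(r<.075),2]); hs=full[(r>.029)&(r<.036),2]
        out[n]=(ctr,np.median(top[:,2]),tab,np.median(hs))
        print(c,n,len(W),len(top),"ctr",ctr.round(4),top.mean(0).round(4),"size",np.ptp(top[:,:2],axis=0).round(3),"table %.4f housing %.4f"%(tab,np.median(hs)))
    return out
E
python3 - <<'E'
from h import *
for c in("scene","top"):
    f=np.load(c+".npz"); buttons(c,f["p"],f["d"])
E
```

```text
scene red 77 73 ctr [ 0.484  -0.2017] [ 0.4835 -0.2018  0.0442] size [0.037 0.036] table 0.0004 housing 0.0205Traceback (most recent call last):
  File "<stdin>", line 3, in <module>
  File "h.py", line 16, in buttons
    top=W[W[:,2]>np.percentile(W[:,2],50)-.003]
                 ~~~~~~~~~~~~~^^^^^^^^^^^
    return _quantile_unchecked(
        a, q, axis, out, overwrite_input, method, keepdims, weights)
    return _ureduce(a,
                    func=_quantile_ureduce_func,
    ...<5 lines>...
                    overwrite_input=overwrite_input,
                    method=method)
    r = func(a, **kwargs)
    result = _quantile(arr,
                       quantiles=q,
    ...<2 lines>...
                       out=out,
                       weights=wgt)
    slices_having_nans = np.isnan(arr[-1, ...])
                                  ~~~^^^^^^^^^
IndexError: index -1 is out of bounds for axis 0 with size 0
```

```bash
sed -i 's/hsv\[...,1\]>150)&(hsv\[...,2\]>60)/hsv[...,1]>130)\&(hsv[...,2]>50)/; s/dh<12/dh<20/' h.py
python3 - <<'E'
from h import *
for c in("top","scene"):
    f=np.load(c+".npz"); buttons(c,f["p"],f["d"])
E
```

```text
top red 284 231 ctr [ 0.4792 -0.2056] [ 0.4792 -0.2065  0.0443] size [0.042 0.042] table -0.0001 housing 0.0247
top green 256 225 ctr [0.5311 0.0365] [0.5306 0.0368 0.0436] size [0.041 0.042] table -0.0002 housing 0.0247
top blue 257 219 ctr [0.5488 0.2056] [0.5483 0.2058 0.0362] size [0.041 0.043] table -0.0005 housing 0.0246
scene red 98 87 ctr [ 0.4832 -0.2034] [ 0.484  -0.2028  0.044 ] size [0.038 0.039] table 0.0004 housing 0.0227
scene green 12 12 ctr [0.5438 0.0395] [0.5437 0.0375 0.0445] size [0.015 0.026] table 0.0003 housing 0.0149
scene blue 141 130 ctr [0.5499 0.2085] [0.5508 0.2085 0.037 ] size [0.039 0.038] table 0.0005 housing 0.0251
```

Two cameras put red and green at about 44 mm (off) and blue at about 36.5 mm (on). So I need to press blue and red and leave green alone. First I hover above blue and refine its position with the wrist camera.

```bash
python3 - <<'E'
from h import *
R=np.array(manip.current_tcp_rot()); 
manip.set_gripper(0.0)
manip.move_ptp([.549,.206,.20],R)
p,d=manip.grab_frame("wrist"); cv2.imwrite("pics/w1.png",cv2.cvtColor(p,cv2.COLOR_RGB2BGR))
try: buttons("wrist",p,d)
except Exception as e: print(e)
print(manip.current_time(),manip.current_ee_pos(),manip.current_force(),manip.current_qpos())
E
```

```text
index -1 is out of bounds for axis 0 with size 0
3.7583 [0.54861685 0.2069322  0.20013359] [0.67297519 0.90438702 0.91277432] [ 2.81250912e-01  4.48737255e-01  1.58712219e+00  1.21776594e-04
  1.10557197e+00 -9.42126434e-01]
```

View pics/w1.png

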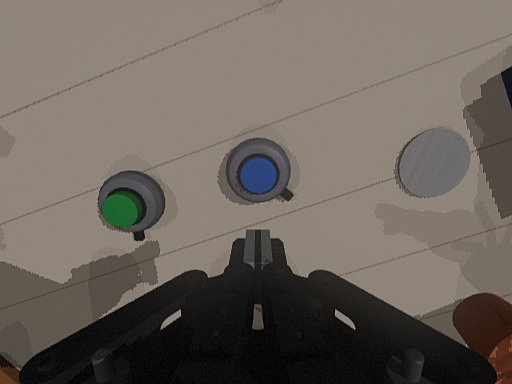

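The wrist view shows the green button at (122,210) standing proud and the blue one at (259,174) visibly lower. The fingers are shut and line up with blue. I refine its centre and press it, stopping on force.

```bash
sed -i 's/^        top=W\[/        if len(W)<10: continue\n        top=W[/' h.py
cat >> h.py <<'E'
def press(xy):
    x,y=xy; manip.move_l([x,y,.055],max_speed=.12); manip.dwell(.2)
    f0=manip.current_force()[2]; log=[]; touch=None
    for z in list(np.arange(.050,.0325,-.002))+list(np.arange(.032,.0265,-.0005)):
        manip.move_l([x,y,z],max_speed=.03)
        zz=manip.current_ee_pos()[2]; f=manip.current_force()[2]-f0; log.append((round(zz*1e3,1),round(f,1)))
        if f>13: break
    manip.dwell(.4); print("bottom",manip.current_ee_pos(),manip.current_force()[2]-f0); print(log)
    manip.move_l([x,y,.06],max_speed=.04); manip.move_l([x,y,.20],max_speed=.2)
E
python3 - <<'E'
from h import *
p,d=manip.grab_frame("wrist"); b=buttons("wrist",p,d)
c=b["blue"][0]
assert np.hypot(*(c-[.549,.206]))<.006
press((c+[.549,.206])/2)
p,d=manip.grab_frame("wrist"); buttons("wrist",p,d)
print(manip.current_time())
E
```

```text
wrist green 1062 968 ctr [0.5305 0.038 ] [0.5298 0.0389 0.0447] size [0.042 0.042] table 0.0009 housing 0.0259
wrist blue 1008 998 ctr [0.5473 0.2067] [0.547  0.2069 0.0373] size [0.042 0.042] table 0.0012 housing 0.2628
bottom [0.5486036  0.20647767 0.02971874] 15.235102162828124
[(np.float64(49.7), np.float64(0.0)), (np.float64(47.9), np.float64(-0.5)), (np.float64(45.9), np.float64(0.0)), (np.float64(43.8), np.float64(-0.2)), (np.float64(41.8), np.float64(1.3)), (np.float64(39.9), np.float64(-0.3)), (np.float64(37.9), np.float64(0.5)), (np.float64(36.3), np.float64(3.8)), (np.float64(34.3), np.float64(4.7)), (np.float64(32.4), np.float64(7.1)), (np.float64(31.9), np.float64(5.8)), (np.float64(31.4), np.float64(6.2)), (np.float64(30.9), np.float64(6.5)), (np.float64(30.4), np.float64(5.3)), (np.float64(29.9), np.float64(6.8)), (np.float64(29.7), np.float64(10.3)), (np.float64(29.7), np.float64(13.8))]
wrist green 1070 959 ctr [0.5302 0.0381] [0.5296 0.039  0.0445] size [0.043 0.043] table 0.0006 housing 0.0255
wrist blue 1052 1047 ctr [0.5472 0.207 ] [0.5467 0.207  0.0443] size [0.042 0.042] table 0.0009 housing 0.2613
11.9167
```

The press felt exactly as expected: contact at 36.4 mm, the stop at 29.6 mm, and blue now stands at 44 mm (off). Next is red.

```bash
python3 - <<'E'
from h import *
R=np.array(manip.current_tcp_rot())
manip.move_ptp([.4805,-.2045,.20],R)
p,d=manip.grab_frame("wrist"); b=buttons("wrist",p,d)
c=b["red"][0]
assert np.hypot(*(c-[.4805,-.2045]))<.006
press((c+[.4805,-.2045])/2)
p,d=manip.grab_frame("wrist"); buttons("wrist",p,d)
manip.move_l([.42,-.05,.30],max_speed=.2)
p,d=manip.grab_frame("top"); buttons("top",p,d); cv2.imwrite("pics/top2.png",cv2.cvtColor(p,cv2.COLOR_RGB2BGR))
p,d=manip.grab_frame("scene"); buttons("scene",p,d)
print(manip.current_time())
E
```

```text
wrist red 1105 1071 ctr [ 0.4784 -0.2065] [ 0.4778 -0.206   0.045 ] size [0.043 0.043] table 0.0012 housing 0.2635
wrist green 1140 1137 ctr [0.5297 0.0371] [0.5293 0.0368 0.0444] size [0.042 0.042] table 0.0005 housing 0.0254
bottom [ 0.47979582 -0.20565112  0.0296452 ] 18.67637344624651
[(np.float64(49.7), np.float64(-0.6)), (np.float64(47.9), np.float64(-0.8)), (np.float64(45.9), np.float64(-0.2)), (np.float64(44.1), np.float64(0.4)), (np.float64(42.1), np.float64(2.6)), (np.float64(40.0), np.float64(2.7)), (np.float64(38.1), np.float64(3.5)), (np.float64(36.1), np.float64(4.5)), (np.float64(34.1), np.float64(4.9)), (np.float64(32.2), np.float64(6.0)), (np.float64(31.7), np.float64(4.8)), (np.float64(31.3), np.float64(4.5)), (np.float64(30.8), np.float64(5.2)), (np.float64(30.2), np.float64(5.0)), (np.float64(29.8), np.float64(5.5)), (np.float64(29.7), np.float64(12.5)), (np.float64(29.7), np.float64(17.9))]
wrist red 1062 1033 ctr [ 0.4781 -0.2067] [ 0.4775 -0.2061  0.0375] size [0.042 0.043] table 0.0009 housing 0.2612
wrist green 1140 1140 ctr [0.5293 0.0367] [0.5293 0.0367 0.0442] size [0.042 0.042] table 0.0003 housing 0.0252
top red 175 141 ctr [ 0.4869 -0.2071] [ 0.486  -0.208   0.0368] size [0.027 0.042] table -0.0000 housing 0.0218
top green 259 225 ctr [0.5312 0.0366] [0.531  0.0367 0.0434] size [0.04  0.042] table -0.0000 housing 0.0250
top blue 260 220 ctr [0.5482 0.2057] [0.548  0.2055 0.0435] size [0.041 0.041] table -0.0005 housing 0.0247
scene red 97 90 ctr [ 0.4824 -0.2032] [ 0.4834 -0.2028  0.0369] size [0.04  0.039] table 0.0002 housing 0.0234
scene blue 141 131 ctr [0.5507 0.2087] [0.5513 0.2085 0.0445] size [0.04  0.038] table 0.0004 housing 0.0248
22.8417
```

View pics/top2.png

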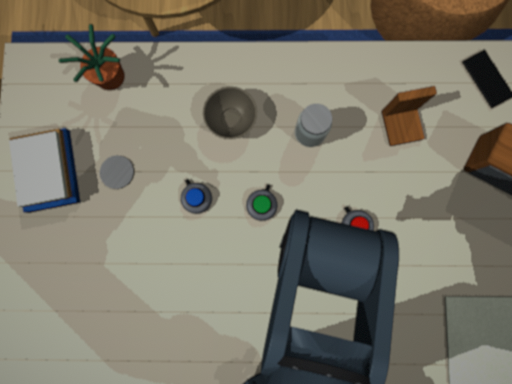

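The top view shows nothing else has moved: bowl (229,112), jar (314,123), coaster (117,172) and bookend are where they were. Red (360,222) is down at 37 mm, and green (262,204) and blue (196,197) are out at 44 mm. The arm is clear of everything, so I hand in.

```bash
python3 -c "
from bench import manip
print(manip.sign_off())"
```

```text
the job is handed in; nothing more can be done
None
```

I pressed blue and red once each and left green alone: red is locked down (on), green and blue stand out (off), no other object was touched, and the job was handed in at about 23 s.

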